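Set up the filter fluorometer for its daily check

TASK

Set the fluorometer's filter dial to 5: it only turns while its knob is held down against its spring, so press it gently, turn until the 5 stands in the middle of the window, and let the knob spring fully back up into its latch, never forcing it. Seat the blue-capped reference block fully home in the sample well, gently, and push the light hood fully shut over it. Leave the other two blocks in their rack.

Things in the scene. Friction and masses are not known exactly. Their poses are not given: they have to be found in the camera images.
- fluorometer: Bench filter fluorometer, off-white with slate-blue end cheeks, 237 mm wide (its y) by 173 mm deep (its x), flat deck 62 mm above the table. Origin: on the table under its middle; x points to its back, y to its left, z up. It does not move. Its front is a 45 degree panel with a dark read-out and the small window.
- dial_axis (a point): Point on the upright axis of the filter dial, at deck height. On it stands a black, round, knurled knob, 36 mm in diameter, its top 35 mm above the deck when fully up. Its foot is a skirt, 60 mm in diameter, its top face 13 mm above the deck when up: fingertips that hold the knob can rest on the skirt and press it down.
- filter_dial (a joint): Angle of the filter dial, rad, growing counter-clockwise seen from above. The numbers 1 to 8 stand on a white conical drum, 45 degrees apart: at 0 the 1 is in the middle of the window, at pi/4 the 2, and so on; at pi (or -pi) the 5. No end stops. Latched it has up to 2 degrees of play. It starts between 0.3 and 1.75, perhaps between two numbers.
- dial_press (a joint): How far the knob is pressed down, m: 0 up. Its spring needs 3 N at 0, 7 N at 4.5 mm. At 0 its ball sits in one of eight notches (one a number) and the dial is latched; from 4.0 mm down it turns freely; at 4.5 mm it meets a stop. Let go between numbers it stays at about 3.4 mm, on the land between notches; let go within 5 degrees of a number it slips into the notch and rises to 0.
- index_crown: Fixed notched crown and stop plate hidden under the deck. Turning the knob while it is not pressed clear of the notches, or pressing it hard on the stop, loads it. Origin on the dial axis at table height.
- window (a point): Middle of the window in the sloping front panel, on the drum's face, 44 mm above the table; the window opens 20 mm wide by 17 mm and has a red mark at each side.
- number_5 (a point): Middle of the number 5 on the drum, 48 mm from the dial's axis; digits are 10 mm high, black.
- block_blue: Solid reference block with a blue cap: a clear bluish square body 12.5 x 12.5 mm, 32 mm long, its lowest 5 mm tapered to 9 mm square, below a square cap 16 x 16 mm, 24 mm high; 56 mm in all, about 35 g. Origin: centre of its underside, z up. It stands in one of the rack's three pockets, the underside of its cap on the rack's top.
- block_yellow: Another reference block of the same size, with a yellow cap; origin as above.
- block_white: Another reference block of the same size, with a white cap; origin as above.
- rack: White rack, 137 x 53 mm, 48 mm high, fixed; origin on the table under its middle. Three square pockets in a row along its x, 40 mm apart, one at the middle. Behind it stands a tall beige imager, its front 0.65 m ahead of the robot's base.
- well_mouth (a point): Centre of the sample well's mouth, in the deck plane. The well is square, 14.5 mm, sides along the fluorometer's x and y, 36 mm deep; the block fits any of four ways round. Home, the cap's underside rests on the deck, the block's origin 32 mm below this point. A spring ball in the back wall, 16 mm down, grips the block: it must be pushed down the last 20 mm with 3 to 6 N.
- hood (a joint): How far the light hood has slid towards the back, m: 0 fully open, in front of the well; 0.060 fully shut over it. It stays where it is left; about 2 N moves it.
- hood_front (a point): Middle of the hood's front face, the one to push on, 16 mm above the deck. The hood is slate-blue, 44 mm long (x), 32 mm wide, 32 mm high, open towards the back, with 5 mm of room over the cap of a block that is home.
- index_ball: Steel ball, 7 mm, fixed to the knob under the deck (hidden), 28 mm from the dial's axis; its origin is on the axis. It runs against index_crown.

How it is judged (in metres and radians):
At the end, for the whole second after the job is handed in: The 5 stands in the middle of the window (within 3 mm) and the knob is fully up in its latch (within 1.2 mm); the blue-capped block is home in the well (cap within 1.8 mm of the deck, centred within 3 mm, upright within 0.1 rad); the light hood is shut to within 4 mm; all at rest (distance between number_5 and window below 0.003 m and value of joint dial_press below 0.0012 m and z of block_blue in the frame of well_mouth below -0.0302 m and horizontal distance between block_blue and well_mouth below 0.003 m and angle between block_blue's own z axis and vertical below 0.1 rad and value of joint hood above 0.056 m and linear speed of block_blue below 0.01 m/s and velocity of joint filter_dial below 0.05 rad/s); the robot touches nothing.
It fails at once if the dial is forced: more than 15 N between the knob's ball and the notched crown or the stop under it (contact force between index_ball and index_crown above 15 N).
It fails at once if the blue-capped block is jammed against the fluorometer with more than 35 N (contact force between block_blue and fluorometer above 35 N).
It fails at once if the yellow-capped block is shifted by more than 15 mm (distance of block_yellow from where it was at the start of the episode above 0.015 m).
It fails at once if the white-capped block is shifted by more than 15 mm (distance of block_white from where it was at the start of the episode above 0.015 m).
It also fails if it takes over 70 s, if anything falls off the work surface, if the arm or the gripper's body presses on something with over 40 N, if the wrist force passes 120 N, or if a joint passes its speed limit or range.

ROBOT

A 7-joint arm with a two-finger parallel gripper is mounted at the origin on a cart in front of the work surface, level with it; the furniture and walls round the work are solid. World frame = base frame: x ahead of the robot, y to its left, z up, the work surface at z = 0. Lengths are in mm, angles in rad, forces in N, time in s.
With the tool pointing down it reaches from about 400 to 900 mm from the base axis. Payload 5.5 kg.
Tool frame: the origin (TCP) lies between the finger pads; the fingertips stand 17 mm ahead of it and the grasp point (between the pads) lies 2 mm behind it; z points along the fingers, y is the line along which they close (so a half turn about z gives the same grasp; the last joint's range is limited). The gripper opens to 92 mm and grips with 3 to 60 N. Pads are 19 mm wide; open, the fingers measure 130 mm over their backs; the gripper's body (75 mm by 190 mm) begins 47 mm behind the grasp point.
Start: joints at [-0.897, 0.501, -0.427, 1.55, 0.221, 1.138, -0.21], TCP at [259.537, 595.936, 243.729] pointing down, gripper open.
Joint ranges: [-2.88, 2.88], [-0.31, 2.03], [-1.54, 1.56], [0.2, 2.42], [-1.41, 4.55], [0.19, 2.02], [-2.57, 2.57]. Speed limits (rad/s): [2.57, 2.57, 3.14, 3.14, 3.14, 3.14, 3.14].

INTERFACE

Orientations are given as a unit quaternion [x, y, z, w].
In Python, from rig import env gives the robot as it stands.
- The arm moves only by the tool carry_out, never from a script. Its argument "steps" is a list that holds one entry, the list of rows, each a list of 7 numbers: the shift along the tool's x, y, z in cm, then the turn, a rotation vector about the tool's x, y, z in rad, then the gripper's target within -1 to 1 (fully open at 1, half-way at 0, shut at -1). A call has 1 to 12 rows; each row is the pose to reach, as a shift and turn from the pose commanded when the call began, along the tool's axes at that moment; what a row does not reach only later rows make up. A row lasts 1/10 s, in which the tool goes at most 50 mm and 8.59 degrees, less where a joint would pass 70% of its speed; a pose out of reach is approached as far as the arm can. A call with a gripper value outside its range is refused whole. The fingers move at their own pace and stop on an object; "newtons" is the grip in N (left out, the last holds). Time passes only in rows, so rows that repeat a pose let the fingers close. It gives the time, the measured TCP pose, the force, the opening and the grip force at its end, in the units of the state.
- env.state(): the state, without advancing time (a new reading comes with each control period).
- env.snapshot(name): name is "side" or "top"; returns the picture (480x640x3 uint8, red, green, blue); there is no depth.
- env.calibration(name): a dict with "fovy" (degrees; the focal length in pixels is half the picture's height over the tangent of half this angle, whatever the lens; pixels are square), "cx", "cy" (the principal point, pixels), "k1" (the pictures are not rectified: a ray, as slopes to the right and down, at radius r is drawn at 1 + k1 r^2 times it, then the intrinsics apply), "extrinsics" (4x4, takes a point from world to camera coordinates). Camera axes: x right, y down, z forward; pixel columns grow to the right and rows downward; lengths in mm; the calibration is good to about 2 mm. A picture is of the moment at which its call begins. calibration takes no time and is no camera call.
- env.sign_off(): hands the job in; it is judged then, once.
The state is a dict: "time": time; "joint_positions": joint angles; "joint_vel": joint speeds; "joint_torque": joint torques, N m; "tcp_pos": TCP position; "ee_rot": TCP orientation; "ft_force": force on the tool from outside, world axes, zero at the start; "moment": the same for the moment, N m; "finger_gap": opening from 0.0 (shut) to 1.0 (fully open); "gripper_force": force on a finger pad.
Only numpy, scipy, OpenCV 4.12 (cv2) and the standard library are available. Lean on these libraries where they do the work, as an engineer would, in place of code of your own. Each camera call takes 0.05 s, during which the arm holds its last target. There are 200 camera calls.

## Working session

There is one attempt and no reset: what is moved stays moved. The work goes in short steps, Python scripts to look and compute and a tool call to move; the robot and the scene stay as the last step left them, time stands still between calls to the robot, and variables do not carry over. Pictures are saved under pics/ and viewed, at most 10 in all, crops included, and the job is handed in when it is done.

Besides the shell and the picture viewer there is one more tool, called after "Request:" by a JSON object that holds its "op" and its "data", one argument or row to a line. carry_out: Moves the arm, as the interface text tells. Its arguments: {"type":"object","properties":{"steps":{"type":"array","items":{"type":"array","items":{"type":"array","items":{"type":"number"}}}},"newtons":{"type":"number"}},"required":["steps"]}

```bash
mkdir -p pics; python3 - <<'E'
from rig import env
import cv2
for n in("side","top"):
    cv2.imwrite(f"pics/{n}0.png",env.snapshot(n)[:,:,::-1]); print(n,env.calibration(n))
print(env.state())
E
```

```text
side {'fovy': 50.2060293531725, 'cx': 320.1651247547867, 'cy': 245.63379968081594, 'k1': 0.007202786593192261, 'extrinsics': array([[-9.82578660e-01, -1.85032713e-01, -1.73802380e-02,
         4.87929224e+02],
       [-7.91108965e-02,  5.01051216e-01, -8.61794143e-01,
         6.51738419e+01],
       [ 1.68168498e-01, -8.45405568e-01, -5.06960336e-01,
         9.10582575e+02],
       [ 0.00000000e+00,  0.00000000e+00,  0.00000000e+00,
         1.00000000e+00]])}
top {'fovy': 50.17738701979421, 'cx': 308.4735333654173, 'cy': 237.35520124570854, 'k1': -0.11729039085823577, 'extrinsics': array([[-3.83701960e-03, -9.99908543e-01, -1.29685720e-02,
         6.26598988e+01],
       [-9.84211776e-01,  6.07101502e-03, -1.76890710e-01,
         5.13144424e+02],
       [ 1.76953265e-01,  1.20850882e-02, -9.84145057e-01,
         8.38280958e+02],
       [ 0.00000000e+00,  0.00000000e+00,  0.00000000e+00,
         1.00000000e+00]])}
{'time': 0.1, 'joint_positions': array([-0.89679398,  0.50175285, -0.42683541,  1.55132255,  0.22081608,
        1.13832017, -0.21028019]), 'joint_vel': array([-1.62640716e-03, -3.59949228e-03,  9.20825839e-04, -2.09725150e-03,
       -1.58625085e-03, -1.89012057e-05,  7.79552676e-04]), 'joint_torque': array([-1.15737983e-02, -5.67878687e+01, -5.83898708e+00, -2.79918301e+01,
       -6.91305357e-02,  2.40929984e-02,  2.01743944e-05]), 'tcp_pos': array([259.36306605, 595.36205489, 242.7948304 ]), 'ee_rot': array([ 2.03913421e-01,  9.78988538e-01, -8.47042947e-04, -2.06031140e-04]), 'ft_force': array([-0.87050369,  1.07340708,  0.86847787]), 'moment': array([0.02373814, 0.01588968, 0.01263576]), 'gripper_force': 0.0, 'finger_gap': 1.0011411218173916}
```

View pics/side0.png

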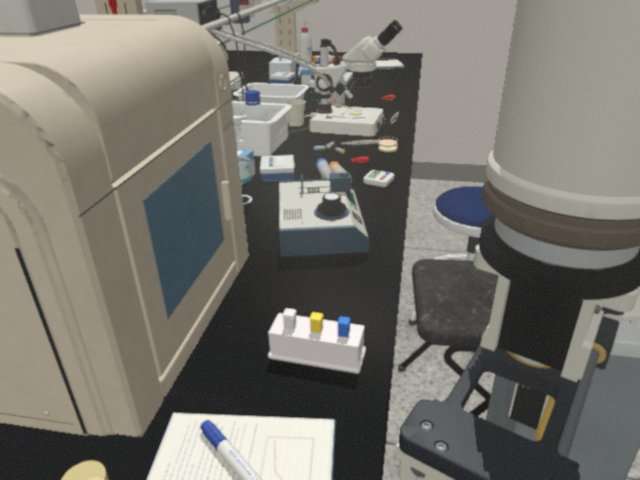

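View pics/top0.png

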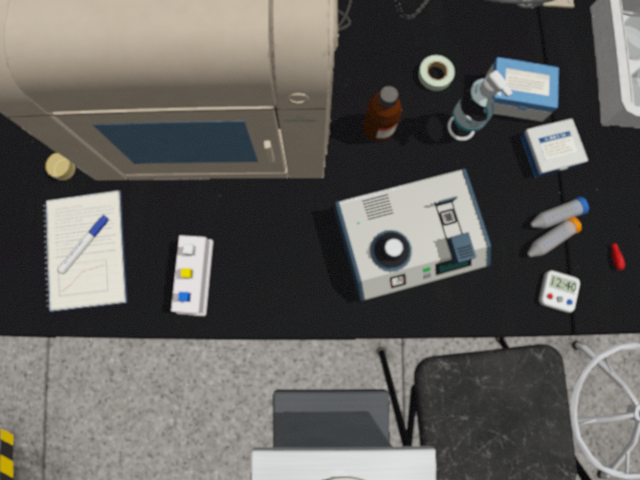

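Top view: rack at about (192,275), with the blue cap at (183,297). The fluorometer is at about (415,235), with the knob at (393,247), well at (448,216), hood at (461,247) and window at (398,281). I'll enlarge crops for precise pixels.

```bash
python3 - <<'E'
import cv2,numpy as np
t=cv2.imread("pics/top0.png")
a=cv2.resize(t[165:305,330:500],None,fx=4,fy=4,interpolation=cv2.INTER_CUBIC)
cv2.imwrite("pics/a.png",a)
s=cv2.imread("pics/side0.png")
b=cv2.resize(t[230:320,165:220],None,fx=5,fy=5,interpolation=cv2.INTER_CUBIC)
c=cv2.resize(s[170:260,270:375],None,fx=5,fy=5,interpolation=cv2.INTER_CUBIC)
cv2.imwrite("pics/b.png",np.hstack([b,c]))
E
```

```text
(no output)
```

View pics/a.png

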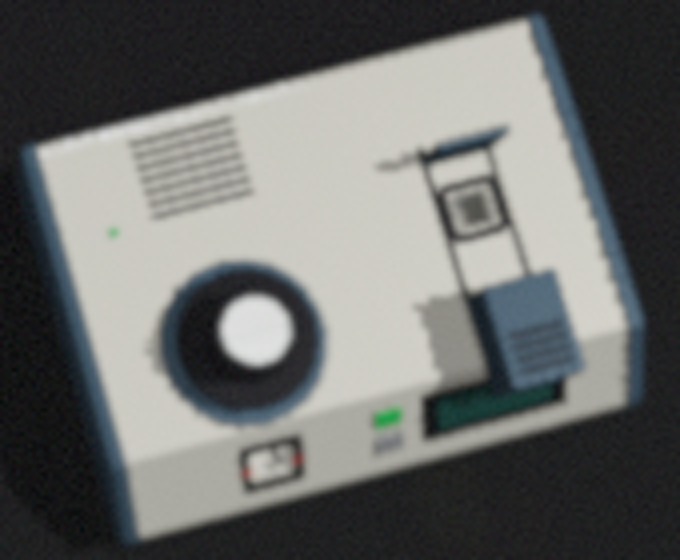

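View pics/b.png

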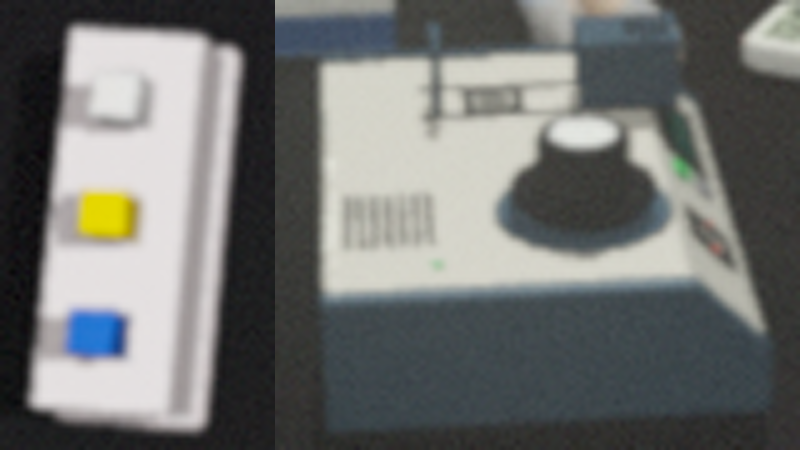

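The crops show the knob top at a(257,330), well at a(473,209) and hood top centre at about a(530,328). The window is at a(271,463), with a digit slightly right of its middle. The blue cap top is at b(95,330). I'll compute world positions and zoom in on the window.

```bash
cat > h.py <<'E'
import numpy as np,cv2
from rig import env
def cam(n):
    c=env.calibration(n);f=240/np.tan(np.radians(c['fovy']/2))
    return np.array([[f,0,c['cx']],[0,f,c['cy']],[0,0,1]]),np.array([c['k1'],0,0,0]),c['extrinsics']
def w(n,px,z):
    K,d,E=cam(n);R,t=E[:3,:3],E[:3,3]
    q=cv2.undistortPoints(np.array([[px]],float),K,d)[0,0]
    o=-R.T@t;v=R.T@np.array([*q,1]);return o+v*(z-o[2])/v[2]
def p(n,P):
    K,d,E=cam(n);return cv2.projectPoints(np.array([P],float),E[:3,:3],E[:3,3],K,d)[0][0,0]
E
python3 - <<'E'
from h import *
A=lambda u,v:((u+.5)/4-.5+330,(v+.5)/4-.5+165)
B=lambda u,v:((u+.5)/5-.5+165,(v+.5)/5-.5+230)
C=lambda u,v:((u-275+.5)/5-.5+270,(v+.5)/5-.5+170)
for n,px,z in [("knob",(257,330),97),("well",(473,209),62),("win",(271,463),44),("bl",(30,148),62),("br",(538,15),62),("fl",(128,460),62),("fr",(640,325),62),("h1",(483,293),94),("h2",(553,273),94),("h3",(580,368),94),("h4",(513,388),94)]:
    print(n,w("top",A(*px),z).round(1))
for n,px,z in [("blue",(95,330),72),("yel",(104,212),72),("whi",(116,94),72),("r1",(68,27),48),("r2",(210,35),48),("r3",(170,415),48),("r4",(28,408),48)]:
    print(n,w("top",B(*px),z).round(1))
print("side knob",w("side",C(585,133),97).round(1),"well",w("side",C(493,100),62).round(1),"blue",w("side",(344,321.5),72).round(1))
t=cv2.imread("pics/top0.png");s=cv2.imread("pics/side0.png")
cv2.imwrite("pics/win.png",np.hstack([cv2.resize(t[270:292,385:413],None,fx=14,fy=14,interpolation=cv2.INTER_CUBIC),cv2.resize(s[205:227,398-0-0-0-0-0-0-0-0-0-0-0-0-0-0-0-0-0-0-0-0-0-0-0-50:426-50],None,fx=14,fy=14,interpolation=cv2.INTER_CUBIC)]))
E
```

```text
knob [487.4 -78.9  97. ]
well [ 544.8 -179.4   62. ]
win [438.3 -91.4  44. ]
bl [572.6  10.5  62. ]
br [ 631.8 -213.4   62. ]
fl [438.3 -28.6  62. ]
fr [ 493.9 -249.2   62. ]
h1 [ 502.5 -173.1   94. ]
h2 [ 510.7 -202.8   94. ]
h3 [ 471.2 -211.8   94. ]
h4 [ 463.2 -183.5   94. ]
blue [411.9 267.4  72. ]
yel [451.2 265.7  72. ]
whi [491.2 263.1  72. ]
r1 [518.7 287.1  48. ]
r2 [515.5 236.8  48. ]
r3 [384.7 246.9  48. ]
r4 [386.8 296.   48. ]
side knob [487.2 -81.2  97. ] well [ 545.5 -183.    62. ] blue [410.6 269.9  72. ]
```

View pics/win.png

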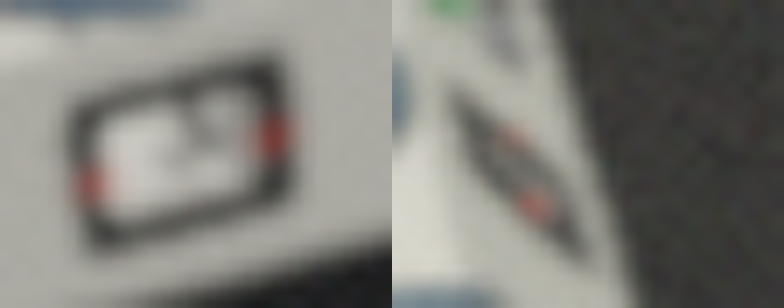

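```bash
python3 - <<'E'
from h import *
t=np.mean([env.snapshot("top") for _ in range(20)],0)[:,:,::-1][268:294,384:414]
np.save("w0.npy",t)
t=np.clip((t-60)*1.6,0,255).astype(np.uint8)
cv2.imwrite("pics/win2.png",cv2.resize(t,None,fx=20,fy=20,interpolation=cv2.INTER_LANCZOS4))
E
```

```text
(no output)
```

View pics/win2.png

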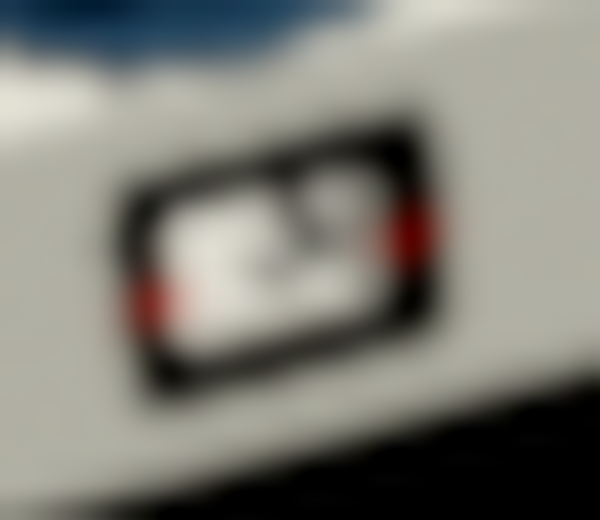

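Request:
{"op": "carry_out", "data": {
  "steps": [
    [[-47.8, -52.8, 4, 0, 0, 0, 1], [-47.8, -52.8, 4, 0, 0, 0, 1], [-47.8, -52.8, 4, 0, 0, 0, 1], [-47.8, -52.8, 4, 0, 0, 0, 1], [-47.8, -52.8, 4, 0, 0, 0, 1], [-47.8, -52.8, 4, 0, 0, 0, 1], [-47.8, -52.8, 4, 0, 0, 0, 1], [-47.8, -52.8, 4, 0, 0, 0, 1], [-47.8, -52.8, 4, 0, 0, 0, 1], [-47.8, -52.8, 4, 0, 0, 0, 1], [-47.8, -52.8, 4, 0, 0, 0, 1], [-47.8, -52.8, 4, 0, 0, 0, 1]]
  ]
}}

```text
time: 2.3
tcp_pos: [451.4, 26.3, 210.5]
ee_rot: [0.204, 0.979, 0.0, 0.001]
ft_force: [0.9, 0.6, 0.0]
finger_gap: 1.001
gripper_force: 0.0
```

Request:
{"op": "carry_out", "data": {
  "steps": [
    [[-7.5, -8.3, 5, 0, 0, 0, 1], [-7.5, -8.3, 5, 0, 0, 0, 1], [-7.5, -8.3, 5, 0, 0, 0, 1], [-7.5, -8.3, 5, 0, 0, 0.3, 1], [-7.5, -8.3, 5, 0, 0, 0.3, 1], [-7.5, -8.3, 5, 0, 0, 0.3, 1], [-7.5, -8.3, 5, 0, 0, 0.3, 1]]
  ]
}}

```text
time: 3.0
tcp_pos: [486.5, -77.5, 160.2]
ee_rot: [0.346, 0.938, 0.0, 0.0]
ft_force: [0.0, -1.3, -0.3]
finger_gap: 1.007
gripper_force: 0.0
```

```bash
cat > s.py <<'E'
from h import *
s=env.state();q=s['ee_rot']
from scipy.spatial.transform import Rotation as R
M=R.from_quat(q).as_matrix()
print("t",s['time'],"q",s['joint_positions'].round(2),"tcp",s['tcp_pos'].round(1),"F",s['ft_force'].round(1),"M",s['moment'].round(2),"gap",round(s['finger_gap']*92,1),"grip",s['gripper_force'])
print("yaw of closing axis",np.degrees(np.arctan2(M[1,1],M[0,1])).round(1),"zax",M[:,2].round(3))
import sys
if len(sys.argv)>3:
    T=np.array([float(a) for a in sys.argv[1:4]]);print("tool-frame delta cm",(M.T@(T-s['tcp_pos'])/10).round(2))
E
python3 s.py 487.3 -80 130
```

```text
t 3.0 q [ 0.09  0.3   0.01  2.03 -0.    0.81  0.97] tcp [486.5 -77.5 160.2] F [ 0.  -1.3 -0.3] M [-0.01  0.01  0.01] gap 92.7 grip 0.0
yaw of closing axis 49.5 zax [ 0. -0. -1.]
tool-frame delta cm [-0.22 -0.14  3.02]
```

Request:
{"op": "carry_out", "data": {
  "steps": [
    [[-0.2, -0.15, 3, 0, 0, 0.15, 1], [-0.2, -0.15, 5, 0, 0, 0.3, 1], [-0.2, -0.15, 6, 0, 0, 0.45, 1], [-0.2, -0.15, 6.4, 0, 0, 0.6, 1], [-0.2, -0.15, 6.5, 0, 0, 0.75, 1], [-0.2, -0.15, 6.5, 0, 0, 0.9, 1], [-0.2, -0.15, 6.5, 0, 0, 0.9, -0.25], [-0.2, -0.15, 6.5, 0, 0, 0.9, -0.25], [-0.2, -0.15, 6.5, 0, 0, 0.9, -0.25], [-0.2, -0.15, 6.5, 0, 0, 0.9, -0.25], [-0.2, -0.15, 6.5, 0, 0, 0.9, -0.25]]
  ],
  "newtons": 10
}}

```text
time: 4.1
tcp_pos: [487.0, -80.3, 95.1]
ee_rot: [0.721, 0.693, 0.0, 0.0]
ft_force: [-0.0, 0.1, 0.2]
finger_gap: 0.612
gripper_force: 0.0
```

```bash
python3 s.py 487.3 -80 92
```

```text
t 4.1 q [-0.06  0.41  0.2   2.07 -0.13  0.67  0.19] tcp [487.  -80.3  95.1] F [-0.   0.1  0.2] M [-0.09  0.06  0.03] gap 56.3 grip 0.0
yaw of closing axis -2.2 zax [ 0.  0. -1.]
tool-frame delta cm [0.03 0.03 0.31]
```

Request:
{"op": "carry_out", "data": {
  "steps": [
    [[0.03, 0.03, 0, 0, 0, 0, -0.5], [0.03, 0.03, 0, 0, 0, 0, -1], [0.03, 0.03, 0, 0, 0, 0, -1], [0.03, 0.03, 0, 0, 0, 0, -1], [0.03, 0.03, 0, 0, 0, 0, -1], [0.03, 0.03, 0, 0, 0, 0, -1]]
  ],
  "newtons": 10
}}

```text
time: 4.7
tcp_pos: [488.5, -80.1, 95.3]
ee_rot: [0.721, 0.693, 0.001, 0.001]
ft_force: [5.4, -0.9, -4.3]
finger_gap: 0.389
gripper_force: 10.0
```

```bash
python3 s.py
```

```text
t 4.7 q [-0.06  0.41  0.2   2.07 -0.13  0.67  0.19] tcp [488.5 -80.1  95.3] F [ 5.4 -0.9 -4.3] M [-0.17 -1.04  0.02] gap 35.7 grip 9.99970480799675
yaw of closing axis -2.3 zax [ 0.002 -0.    -1.   ]
```

Request:
{"op": "carry_out", "data": {
  "steps": [
    [[0.02, 0.07, 0.1, 0, 0, 0, -1], [0.02, 0.15, 0.2, 0, 0, 0, -1], [0.02, 0.15, 0.3, 0, 0, 0, -1], [0.02, 0.15, 0.3, 0, 0, 0, -1], [0.02, 0.15, 0.3, 0, 0, 0, -1]]
  ],
  "newtons": 10
}}

```text
time: 5.2
tcp_pos: [488.7, -80.0, 92.3]
ee_rot: [0.721, 0.693, -0.0, -0.0]
ft_force: [0.6, -1.2, 5.7]
finger_gap: 0.39
gripper_force: 10.0
```

```bash
python3 s.py
```

```text
t 5.2 q [-0.06  0.42  0.2   2.07 -0.13  0.67  0.19] tcp [488.7 -80.   92.3] F [ 0.6 -1.2  5.7] M [-0.39 -0.03  0.09] gap 35.9 grip 10.000654309988022
yaw of closing axis -2.3 zax [-0. -0. -1.]
```

Request:
{"op": "carry_out", "data": {
  "steps": [
    [[0, 0, 0.06, 0, 0, 0, -1], [0, 0, 0.12, 0, 0, 0, -1], [0, 0, 0.12, 0, 0, 0, -1], [0, 0, 0.12, 0, 0, 0, -1]]
  ],
  "newtons": 12
}}

```text
time: 5.6
tcp_pos: [488.7, -80.1, 91.1]
ee_rot: [0.721, 0.693, -0.0, 0.0]
ft_force: [-0.2, -0.9, 6.9]
finger_gap: 0.384
gripper_force: 12.0
```

```bash
python3 s.py
```

```text
t 5.6 q [-0.06  0.42  0.2   2.07 -0.13  0.66  0.19] tcp [488.7 -80.1  91.1] F [-0.2 -0.9  6.9] M [-0.27  0.03 -0.03] gap 35.3 grip 12.000715434551239
yaw of closing axis -2.3 zax [-0. -0. -1.]
```

Request:
{"op": "carry_out", "data": {
  "steps": [
    [[0, 0, 0, 0, 0, -0.05, -1], [0, 0, 0, 0, 0, -0.1, -1], [0, 0, 0, 0, 0, -0.2, -1], [0, 0, 0, 0, 0, -0.3, -1], [0, 0, 0, 0, 0, -0.4, -1]]
  ],
  "newtons": 12
}}

```text
time: 6.1
tcp_pos: [488.7, -80.1, 91.2]
ee_rot: [0.568, 0.823, -0.0, -0.0]
ft_force: [-0.6, -1.2, 5.3]
finger_gap: 0.389
gripper_force: 12.0
```

```bash
python3 s.py
```

```text
t 6.1 q [ 0.02  0.42  0.11  2.06 -0.07  0.66  0.53] tcp [488.7 -80.1  91.2] F [-0.6 -1.2  5.3] M [-0.32  0.04 -0.02] gap 35.8 grip 11.999588459730148
yaw of closing axis 20.8 zax [-0. -0. -1.]
```

Request:
{"op": "carry_out", "data": {
  "steps": [
    [[0, 0, 0, 0, 0, 0, -1], [0, 0, 0, 0, 0, 0, -1]]
  ],
  "newtons": 16
}}

```text
time: 6.3
tcp_pos: [488.7, -80.1, 91.2]
ee_rot: [0.569, 0.822, -0.0, -0.0]
ft_force: [0.4, -1.0, 6.7]
finger_gap: 0.388
gripper_force: 16.0
```

Request:
{"op": "carry_out", "data": {
  "steps": [
    [[0, 0, 0.02, 0, 0, 0, -1], [0, 0, 0.02, 0, 0, 0, -1]]
  ]
}}

```text
time: 6.5
tcp_pos: [488.7, -80.0, 91.0]
ee_rot: [0.569, 0.822, -0.0, -0.0]
ft_force: [-0.8, -1.2, 6.5]
finger_gap: 0.387
gripper_force: 16.0
```

Request:
{"op": "carry_out", "data": {
  "steps": [
    [[0, 0, 0, 0, 0, -0.12, -1], [0, 0, 0, 0, 0, -0.24, -1], [0, 0, 0, 0, 0, -0.36, -1], [0, 0, 0, 0, 0, -0.48, -1], [0, 0, 0, 0, 0, -0.6, -1], [0, 0, 0, 0, 0, -0.72, -1], [0, 0, 0, 0, 0, -0.84, -1], [0, 0, 0, 0, 0, -0.96, -1], [0, 0, 0, 0, 0, -1.06, -1], [0, 0, 0, 0, 0, -1.14, -1], [0, 0, 0, 0, 0, -1.16, -1], [0, 0, 0, 0, 0, -1.16, -1]]
  ]
}}

```text
time: 7.7
tcp_pos: [488.6, -80.1, 91.0]
ee_rot: [0.025, 1.0, -0.0, -0.0]
ft_force: [0.2, -0.5, 6.0]
finger_gap: 0.389
gripper_force: 16.0
```

```bash
python3 s.py
```

```text
t 7.7 q [ 0.25  0.42 -0.17  2.06  0.11  0.67  1.53] tcp [488.6 -80.1  91. ] F [ 0.2 -0.5  6. ] M [-0.32  0.02  0.05] gap 35.7 grip 16.00033164024353
yaw of closing axis 87.1 zax [-0. -0. -1.]
```

```bash
python3 - <<'E'
from h import *
t=np.mean([env.snapshot("top") for _ in range(10)],0)[:,:,::-1][268:294,384:414]
np.save("w1.npy",t)
o=np.hstack([np.load("w0.npy"),t])
o=np.clip((o-60)*1.6,0,255).astype(np.uint8)
cv2.imwrite("pics/win3.png",cv2.resize(o,None,fx=13,fy=13,interpolation=cv2.INTER_CUBIC))
E
```

```text
(no output)
```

View pics/win3.png

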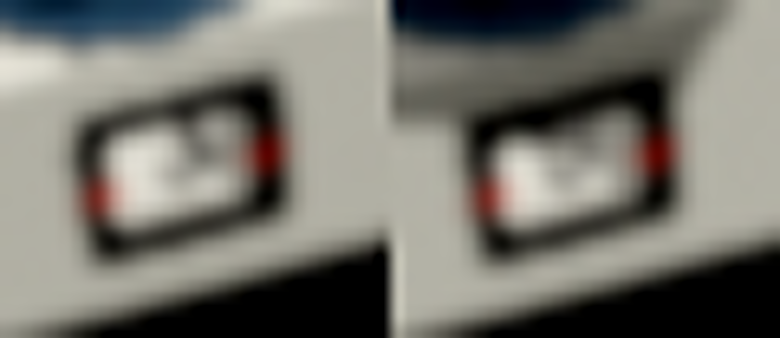

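The left window (before turning) shows a digit like 2 or 3. The right one (after 90°) looks like 4 or 5. I'll compare against rendered digits.

```bash
cat > m.py <<'E'
from h import *
yaw=np.radians(14.8);X=np.array([np.cos(yaw),np.sin(yaw),0]);Y=np.array([-X[1],X[0],0]);Z=np.array([0,0,1.])
c0=np.array([438.3,-91.4,44]);up=(X+Z)/2**.5
def score(f):
    img=cv2.GaussianBlur(np.load(f).astype(np.float32).mean(2),(0,0),.3)
    S=8;k=[(-8,-6.5),(8,-6.5),(8,6.5),(-8,6.5)]
    dst=np.float32([p("top",c0-Y*a+up*b)-[384,268] for a,b in k])
    out={}
    for dg in range(1,9):
        best=(-9,)
        for font in (cv2.FONT_HERSHEY_SIMPLEX,cv2.FONT_HERSHEY_DUPLEX):
         for dx in np.arange(-2,5.1,.5):
          for dy in np.arange(-1,4.1,.5):
           for rot in (-5,0,5,10):
            T=np.full((104,128),255,np.uint8)
            (tw,th),_=cv2.getTextSize(str(dg),font,80/21.,12)
            cv2.putText(T,str(dg),(64-tw//2,52+th//2),font,80/21.,0,12,cv2.LINE_AA)
            A=cv2.getRotationMatrix2D((64,52),-rot,1);A[:,2]+=[dx*8,-dy*8]
            T=cv2.warpAffine(T,A,(128,104),borderValue=255)
            H=cv2.getPerspectiveTransform(np.float32([(0,104),(128,104),(128,0),(0,0)]),dst*8)
            P=cv2.warpPerspective(T,H,(240,208),borderValue=255)
            P=cv2.resize(cv2.GaussianBlur(P,(0,0),6),(30,26),interpolation=cv2.INTER_AREA).astype(np.float32)
            r=np.corrcoef(P[m],img[m])[0,1]
            if r>best[0]:best=(round(float(r),3),dx,dy,rot)
        out[dg]=best
    return out
m=np.zeros((26,30),np.uint8)
q=np.float32([p("top",c0-Y*a+up*b)-[384,268] for a,b in[(-6,-5),(7.5,-5),(7.5,5.5),(-6,5.5)]])
cv2.fillPoly(m,[q.round().astype(int)],1);m=m>0
import sys
for f in sys.argv[1:]:print(f,score(f))
E
python3 m.py w0.npy w1.npy
```

```text
w0.npy {1: (0.692, np.float64(5.0), np.float64(2.0), -5), 2: (0.791, np.float64(5.0), np.float64(3.0), 0), 3: (0.789, np.float64(5.0), np.float64(-1.0), -5), 4: (0.79, np.float64(5.0), np.float64(2.0), -5), 5: (0.837, np.float64(5.0), np.float64(-1.0), 5), 6: (0.836, np.float64(5.0), np.float64(1.5), 0), 7: (0.71, np.float64(4.5), np.float64(-1.0), 5), 8: (0.85, np.float64(5.0), np.float64(1.0), 0)}
w1.npy {1: (0.524, np.float64(2.5), np.float64(3.5), -5), 2: (0.509, np.float64(4.0), np.float64(4.0), -5), 3: (0.541, np.float64(3.0), np.float64(4.0), -5), 4: (0.688, np.float64(3.5), np.float64(4.0), 10), 5: (0.686, np.float64(3.5), np.float64(4.0), -5), 6: (0.717, np.float64(4.0), np.float64(4.0), -5), 7: (0.575, np.float64(3.0), np.float64(1.0), -5), 8: (0.712, np.float64(3.5), np.float64(4.0), -5)}
```

```bash
cat > asc.py <<'E'
from h import *
import sys
yaw=np.radians(14.8);X=np.array([np.cos(yaw),np.sin(yaw),0]);Y=np.array([-X[1],X[0],0]);Z=np.array([0,0,1.])
c0=np.array([438.3,-91.4,44]);up=(X+Z)/2**.5
for f in sys.argv[1:]:
    img=np.load(f).mean(2).astype(np.float32);print(f)
    for b in np.arange(9,-9,-1.):
        pts=np.float32([p("top",c0-Y*a+up*b)-[384,268] for a in np.arange(-10,10.1,.6)])
        v=cv2.remap(img,pts[:,:1].copy(),pts[:,1:].copy(),cv2.INTER_CUBIC)[:,0]
        print("%4d "%b+"".join(" .:-=+*#%@"[int(np.clip((190-x)/14,0,9))] for x in v))
    print(img.min(),img.max())
E
python3 asc.py w0.npy w1.npy
```

```text
w0.npy
   9 #**+++++++++++++**#####*****###%%@
   8 *+==----------==++*****+++++**##%@
   7 +=-::.....:::::--=+++++======++*#%
   6 =-:..        ..::-==+==-----===+*#
   5 =-.            ..:-===---:::--=++*
   4 =:.            ..:--==---:::---=+*
   3 -:.             .::-===---::---=++
   2 =:.            ..::--===-------=++
   1 =:.           ...::--===-------=++
   0 -:.          ...::::-----------=++
  -1 -:.          ...::::::---------=++
  -2 -:.          ....:::::::::::---==+
  -3 -:.           ............:::--==+
  -4 -:..           ......   ...:::-==+
  -5 =::.           ......    ...::-=+*
  -6 =-::....   ................::--=+*
  -7 +=-:::::::::::::::::::...:::--=++*
  -8 #*+=-------------------------=++*#
29.816668 198.46666
w1.npy
   9 %%%####%%%@@@@%%%%%%%%%%%%%%%%%%@@
   8 ##*+++**##%%%%%#########*****###%@
   7 *++==-===+**###*********++++++**#%
   6 +=-::::--==++++*++++++++======++*#
   5 =-:.....::--======++++===----==++*
   4 =:..     .::----========-------=+*
   3 -:.       ..::::---====--------=++
   2 -:.        ..:::::-------------=++
   1 -:.        ...::::::-----------=++
   0 -:.        ..::::::::::::::----=++
  -1 -:.        ...::::::::::::::---==+
  -2 -:.         ...:::.......:::---==+
  -3 -:.          ........  ...:::--==+
  -4 -:.           ......    ...::--==+
  -5 -::.          ......   ....::-==+*
  -6 =-:....    ..............:::--==+*
  -7 +=-::::::::.:.:::::::::::::--==++*
  -8 #*+=-----------------------===+**#
30.333334 194.76666
```

Request:
{"op": "carry_out", "data": {
  "steps": [
    [[0, 0, 0, 0, 0, -0.12, -1], [0, 0, 0, 0, 0, -0.24, -1], [0, 0, 0, 0, 0, -0.34, -1], [0, 0, 0, 0, 0, -0.39, -1], [0, 0, 0, 0, 0, -0.39, -1]]
  ]
}}

```text
time: 8.7
tcp_pos: [488.6, -80.2, 91.0]
ee_rot: [-0.169, 0.986, -0.0, -0.0]
ft_force: [-0.8, -1.4, 7.3]
finger_gap: 0.384
gripper_force: 16.0
```

```bash
python3 - <<'E'
from h import *
t=np.mean([env.snapshot("top") for _ in range(10)],0)[:,:,::-1][268:294,384:414]
np.save("w2.npy",t)
E
python3 s.py
```

```text
t 9.2 q [ 0.33  0.43 -0.26  2.05  0.17  0.68  1.86] tcp [488.6 -80.2  91. ] F [-0.  -0.9  5.8] M [-0.34  0.03 -0.01] gap 35.5 grip 16.000630259513855
yaw of closing axis 109.4 zax [-0.    -0.001 -1.   ]
```

Request:
{"op": "carry_out", "data": {
  "steps": [
    [[0, 0, 0, 0, 0, -0.12, -1], [0, 0, 0, 0, 0, -0.24, -1], [0, 0, 0, 0, 0, -0.34, -1], [0, 0, 0, 0, 0, -0.39, -1], [0, 0, 0, 0, 0, -0.39, -1]]
  ]
}}

```text
time: 9.7
tcp_pos: [488.6, -80.3, 91.0]
ee_rot: [-0.357, 0.934, -0.0, -0.0]
ft_force: [-0.6, -1.4, 6.0]
finger_gap: 0.386
gripper_force: 16.0
```

```bash
python3 s.py; python3 - <<'E'
from h import *
t=np.mean([env.snapshot("top") for _ in range(10)],0)[:,:,::-1][268:294,384:414]
np.save("w3.npy",t)
a=[np.load(f"w{i}.npy").mean(2) for i in range(4)]
g=[a[2]-a[i] for i in(0,1,3)]
o=np.clip(200-2.2*np.hstack([x[8:22,6:24] for x in g]),0,255).astype(np.uint8)
cv2.imwrite("pics/diff.png",cv2.resize(o,None,fx=14,fy=14,interpolation=cv2.INTER_CUBIC))
E
```

```text
t 9.7 q [ 0.41  0.44 -0.36  2.05  0.24  0.69  2.2 ] tcp [488.6 -80.3  91. ] F [-0.6 -1.4  6. ] M [-0.25  0.1   0.03] gap 35.5 grip 15.999965965747833
yaw of closing axis 131.9 zax [-0.    -0.001 -1.   ]
```

View pics/diff.png

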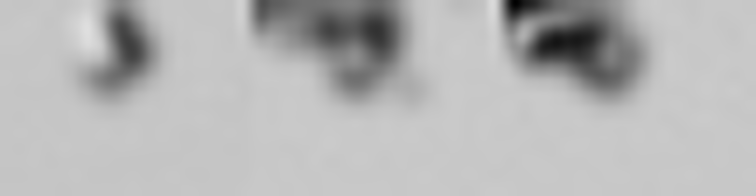

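```bash
python3 - <<'E'
from h import *
a=[np.load(f"w{i}.npy").mean(2) for i in range(4)]
g=[(a[2]-a[i]).astype(np.float32) for i in(0,1,3)]
o=np.clip(200-1.8*np.hstack([x[2:22,6:26] for x in g]),0,255).astype(np.uint8)
cv2.imwrite("pics/diff2.png",cv2.resize(o,None,fx=13,fy=13,interpolation=cv2.INTER_CUBIC))
yaw=np.radians(14.8);X=np.array([np.cos(yaw),np.sin(yaw),0]);Y=np.array([-X[1],X[0],0]);Z=np.array([0,0,1.])
c0=np.array([438.3,-91.4,44]);up=(X+Z)/2**.5
q=np.float32([p("top",c0-Y*a_+up*b)-[384,268] for a_,b in[(-8,-7),(8.5,-7),(8.5,6),(-8,6)]])
m=np.zeros((26,30),np.uint8);cv2.fillPoly(m,[q.round().astype(int)],1);m=m>0
dst=np.float32([p("top",c0-Y*a_+up*b)-[384,268] for a_,b in[(-8,-8),(8,-8),(8,8),(-8,8)]])
H=cv2.getPerspectiveTransform(np.float32([(0,128),(128,128),(128,0),(0,0)]),dst*8)
for nm,im in zip("013",g):
  r={}
  for dg in range(1,9):
    b=(-9,)
    for font in (0,2):
     for dx in np.arange(-2,5,.5):
      for dy in np.arange(-3,5.1,.5):
       for rot in (-4,0,4,8):
        T=np.zeros((128,128),np.uint8);(tw,th),_=cv2.getTextSize(str(dg),font,80/21.,12)
        cv2.putText(T,str(dg),(64-tw//2,64+th//2),font,80/21.,255,12,cv2.LINE_AA)
        A=cv2.getRotationMatrix2D((64,64),-rot,1);A[:,2]+=[dx*8,-dy*8]
        P=cv2.warpPerspective(cv2.warpAffine(T,A,(128,128)),H,(240,208))
        P=cv2.resize(cv2.GaussianBlur(P,(0,0),6),(30,26),interpolation=cv2.INTER_AREA)
        c=np.corrcoef(P[m],im[m])[0,1]
        if c>b[0]:b=(round(float(c),3),float(dx),float(dy),rot)
    r[dg]=b
  print(nm,r)
E
```

```text
0 {1: (0.911, 4.0, 1.0, 8), 2: (0.892, 3.5, 2.5, 0), 3: (0.958, 3.0, 1.0, 8), 4: (0.905, 3.0, 1.0, -4), 5: (0.878, 3.5, 1.0, 8), 6: (0.859, 4.0, 0.5, 8), 7: (0.868, 3.0, -0.5, 8), 8: (0.869, 3.5, 0.5, 8)}
1 {1: (0.766, 3.5, 2.5, 8), 2: (0.844, 2.0, 2.5, -4), 3: (0.863, 2.0, 2.5, -4), 4: (0.834, 2.5, 4.5, 8), 5: (0.92, 1.5, 4.0, -4), 6: (0.881, 2.0, 3.0, 8), 7: (0.881, 2.0, 0.5, -4), 8: (0.911, 2.0, 3.0, 4)}
3 {1: (0.785, -2.0, 2.0, -4), 2: (0.776, -1.5, 5.0, 8), 3: (0.777, -2.0, 5.0, 8), 4: (0.862, -2.0, 4.0, 8), 5: (0.869, -1.5, 2.5, -4), 6: (0.891, -1.0, 3.5, -4), 7: (0.767, -2.0, 0.5, -4), 8: (0.873, -1.5, 4.0, -4)}
```

View pics/diff2.png

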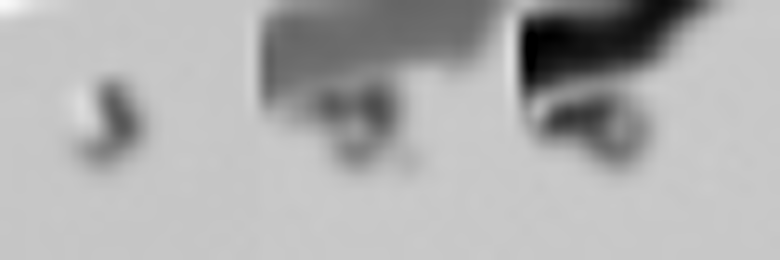

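The sequence reads 3, then 5, then 6, and 5 was the best match at the previous stop. I'm turning back 45° to 5 and checking.

Request:
{"op": "carry_out", "data": {
  "steps": [
    [[0, 0, 0, 0, 0, 0.12, -1], [0, 0, 0, 0, 0, 0.24, -1], [0, 0, 0, 0, 0, 0.36, -1], [0, 0, 0, 0, 0, 0.48, -1], [0, 0, 0, 0, 0, 0.6, -1], [0, 0, 0, 0, 0, 0.7, -1], [0, 0, 0, 0, 0, 0.77, -1], [0, 0, 0, 0, 0, 0.77, -1]]
  ]
}}

```text
time: 11.0
tcp_pos: [488.6, -80.2, 91.0]
ee_rot: [0.021, 1.0, -0.0, -0.0]
ft_force: [-0.7, -0.6, 5.6]
finger_gap: 0.384
gripper_force: 16.0
```

```bash
python3 s.py; python3 - <<'E'
from h import *
t=np.mean([env.snapshot("top") for _ in range(10)],0)[:,:,::-1][268:294,384:414]
np.save("w4.npy",t)
a=[np.load(f"w{i}.npy").mean(2).astype(np.float32) for i in range(5)]
m=np.zeros((26,30),bool);m[8:22]=1
yy,xx=np.mgrid[:26,:30]
for i in(0,1,4):
    d=np.clip(a[2]-a[i]-6,0,None)*(yy>9)*(xx>9)*(xx<24); print(i,(d*xx).sum()/d.sum(),(d*yy).sum()/d.sum(),d.sum())
print(cv2.phaseCorrelate(a[1][9:22,8:25].copy(),a[4][9:22,8:25].copy()))
E
```

```text
t 11.0 q [ 0.25  0.42 -0.17  2.06  0.11  0.67  1.53] tcp [488.6 -80.2  91. ] F [-0.7 -0.6  5.6] M [-0.31  0.03 -0.05] gap 35.3 grip 16.001497507095337
yaw of closing axis 87.5 zax [-0.    -0.001 -1.   ]
0 14.4693556755486 11.765769037778007 579.4833
1 13.32058109370039 11.401914349123361 947.13336
4 13.885373513582005 11.51252175232942 865.1333
((-0.028656913831527575, 0.31102800441356226), 1.0328365045565147)
```

Request:
{"op": "carry_out", "data": {
  "steps": [
    [[0, 0, -0.1, 0, 0, 0, -1], [0, 0, -0.2, 0, 0, 0, -1], [0, 0, -0.3, 0, 0, 0, -1], [0, 0, -0.4, 0, 0, 0, -1], [0, 0, -0.43, 0, 0, 0, -1], [0, 0, -0.43, 0, 0, 0, -1]]
  ],
  "newtons": 6
}}

```text
time: 12.1
tcp_pos: [488.6, -80.1, 94.9]
ee_rot: [0.02, 1.0, -0.0, -0.0]
ft_force: [-0.3, -3.1, 2.9]
finger_gap: 0.393
gripper_force: 6.0
```

```bash
python3 s.py
```

```text
t 12.1 q [ 0.25  0.42 -0.17  2.06  0.11  0.68  1.54] tcp [488.6 -80.1  94.9] F [-0.3 -3.1  2.9] M [-0.58 -0.04  0.01] gap 36.2 grip 6.000388786196709
yaw of closing axis 87.7 zax [-0. -0. -1.]
```

Request:
{"op": "carry_out", "data": {
  "steps": [
    [[0, 0, 0, 0, 0, 0, 0], [0, 0, 0, 0, 0, 0, 0.5], [0, 0, 0, 0, 0, 0, 0.5], [0, 0, 0, 0, 0, 0, 0.5], [0, 0, -4, 0, 0, 0, 0.5], [0, 0, -8, 0, 0, 0, 0.5], [0, 0, -13, 0, 0, 0, 0.5]]
  ]
}}

```text
time: 12.8
tcp_pos: [487.3, -79.4, 224.9]
ee_rot: [0.02, 1.0, 0.0, -0.002]
ft_force: [0.8, 0.1, -0.4]
finger_gap: 0.75
gripper_force: 0.0
```

Request:
{"op": "carry_out", "data": {
  "steps": [
    [[8.96, 34.45, 2, 0, 0, 0.026, 0.3], [8.96, 34.45, 2, 0, 0, 0.026, 0], [8.96, 34.45, 2, 0, 0, 0.026, 0], [8.96, 34.45, 2, 0, 0, 0.026, 0], [8.96, 34.45, 2, 0, 0, 0.026, 0], [8.96, 34.45, 2, 0, 0, 0.026, 0], [8.96, 34.45, 2, 0, 0, 0.026, 0], [8.96, 34.45, 6, 0, 0, 0.026, 0], [8.96, 34.45, 10, 0, 0, 0.026, 0], [8.96, 34.45, 10, 0, 0, 0.026, 0]]
  ],
  "newtons": 10
}}

```text
time: 13.8
tcp_pos: [409.2, 266.2, 120.5]
ee_rot: [0.032, 0.999, -0.003, -0.004]
ft_force: [-1.3, -0.4, -0.3]
finger_gap: 0.499
gripper_force: 0.0
```

```bash
python3 s.py 411.5 268.5 69;  python3 - <<'E'
from h import *
t=np.mean([env.snapshot("top") for _ in range(10)],0)[:,:,::-1][268:294,384:414]
np.save("w5.npy",t)
a=[np.load(f"w{i}.npy").mean(2).astype(np.float32) for i in range(6)]
yy,xx=np.mgrid[:26,:30]
for i in(0,5):
    d=np.clip(a[2]-a[i]-6,0,None)*(yy>9)*(xx>9)*(xx<24); print(i,(d*xx).sum()/d.sum(),(d*yy).sum()/d.sum(),d.sum())
E
```

```text
t 13.8 q [-0.29  0.39 -0.41  2.04  0.22  0.76  0.68] tcp [409.2 266.2 120.5] F [-1.3 -0.4 -0.3] M [-0.01  0.03 -0.01] gap 45.9 grip 0.0
yaw of closing axis 86.3 zax [-0.009 -0.005 -1.   ]
tool-frame delta cm [-0.26  0.27  5.14]
0 14.4693556755486 11.765769037778007 579.4833
5 13.729690593832585 11.477317993536921 512.8666
```

Request:
{"op": "carry_out", "data": {
  "steps": [
    [[-0.15, 0.1, 2.5, 0, 0, 0, 0], [-0.2, 0.2, 4, 0, 0, 0, 0], [-0.2, 0.2, 5.1, 0, 0, 0, 0], [-0.2, 0.2, 5.1, 0, 0, 0, 0]]
  ],
  "newtons": 10
}}

```text
time: 14.7
tcp_pos: [414.6, 269.3, 72.9]
ee_rot: [0.033, 0.999, -0.001, -0.001]
ft_force: [0.2, -0.7, 1.0]
finger_gap: 0.5
gripper_force: 0.0
```

```bash
python3 s.py 411.5 268.5 69
```

```text
t 14.7 q [-0.32  0.48 -0.37  2.06  0.28  0.66  0.63] tcp [414.6 269.3  72.9] F [ 0.2 -0.7  1. ] M [-0.04  0.06  0.04] gap 46.0 grip 0.0
yaw of closing axis 86.2 zax [-0.002 -0.001 -1.   ]
tool-frame delta cm [ 0.3  -0.1   0.39]
```

Request:
{"op": "carry_out", "data": {
  "steps": [
    [[0.3, -0.1, 0.35, 0, 0, 0, 0], [0.3, -0.1, 0.35, 0, 0, 0, 0], [0.3, -0.1, 0.35, 0, 0, 0, -0.5], [0.3, -0.1, 0.35, 0, 0, 0, -0.8], [0.3, -0.1, 0.35, 0, 0, 0, -0.8], [0.3, -0.1, 0.35, 0, 0, 0, -0.8], [0.3, -0.1, 0.35, 0, 0, 0, -1], [0.3, -0.1, 0.35, 0, 0, 0, -1]]
  ],
  "newtons": 10
}}

```text
time: 15.5
tcp_pos: [412.5, 268.2, 70.6]
ee_rot: [0.034, 0.999, -0.001, -0.0]
ft_force: [-1.0, -3.7, 5.0]
finger_gap: 0.173
gripper_force: 10.0
```

```bash
python3 s.py
```

```text
t 15.5 q [-0.32  0.48 -0.37  2.07  0.28  0.65  0.62] tcp [412.5 268.2  70.6] F [-1.  -3.7  5. ] M [-0.83  0.17 -0.  ] gap 15.9 grip 10.001225620508194
yaw of closing axis 86.1 zax [-0.    -0.001 -1.   ]
```

Request:
{"op": "carry_out", "data": {
  "steps": [
    [[0, 0, 0, 0, 0, 0, -1], [0, 0, -1, 0, 0, 0, -1], [0, 0, -4, 0, 0, 0, -1], [0, 0, -7, 0, 0, 0, -1], [0, 0, -10, 0, 0, 0, -1], [0, 0, -10, 0, 0, 0, -1]]
  ],
  "newtons": 25
}}

```text
time: 16.1
tcp_pos: [414.7, 271.7, 174.9]
ee_rot: [0.033, 0.999, 0.003, 0.003]
ft_force: [0.4, -0.4, -0.3]
finger_gap: 0.171
gripper_force: 25.0
```

```bash
python3 s.py 546.3 -181.2 180
```

```text
t 16.1 q [-0.26  0.31 -0.44  2.    0.17  0.86  0.71] tcp [414.7 271.7 174.9] F [ 0.4 -0.4 -0.3] M [ 0.04 -0.08 -0.02] gap 15.7 grip 24.99844193458557
yaw of closing axis 86.2 zax [ 0.007  0.005 -1.   ]
tool-frame delta cm [-16.13 -44.31  -0.64]
```

Request:
{"op": "carry_out", "data": {
  "steps": [
    [[-16.4, -43.9, -1, 0, 0, 0, -1], [-16.4, -43.9, -1, 0, 0, -0.05, -1], [-16.4, -43.9, -1, 0, 0, -0.1, -1], [-16.4, -43.9, -1, 0, 0, -0.15, -1], [-16.4, -43.9, -1, 0, 0, -0.2, -1], [-16.4, -43.9, -1, 0, 0, -0.25, -1], [-16.4, -43.9, -1, 0, 0, -0.325, -1], [-16.4, -43.9, -1, 0, 0, -0.325, -1], [-16.4, -43.9, -1, 0, 0, -0.325, -1], [-16.4, -43.9, -1, 0, 0, -0.325, -1], [-16.4, -43.9, -1, 0, 0, -0.325, -1], [-16.4, -43.9, -1, 0, 0, -0.325, -1]]
  ]
}}

```text
time: 17.3
tcp_pos: [546.4, -178.5, 179.8]
ee_rot: [-0.129, 0.992, 0.001, -0.0]
ft_force: [0.2, 0.9, -0.6]
finger_gap: 0.173
gripper_force: 25.0
```

```bash
python3 s.py 546.3 -181.2 135
```

```text
t 17.3 q [ 0.48  0.42 -0.27  1.81  0.13  0.93  1.99] tcp [ 546.4 -178.5  179.8] F [ 0.2  0.9 -0.6] M [ 0.1  0.  -0. ] gap 15.9 grip 24.99873161315918
yaw of closing axis 104.8 zax [-0.001  0.002 -1.   ]
tool-frame delta cm [ 0.07 -0.26  4.48]
```

Request:
{"op": "carry_out", "data": {
  "steps": [
    [[0, 0, 2.5, 0, 0, 0, -1], [0, 0, 4.5, 0, 0, 0, -1], [0, 0, 5.5, 0, 0, 0, -1], [0, 0, 5.8, 0, 0, 0, -1], [0, 0, 5.8, 0, 0, 0, -1], [0, 0, 5.8, 0, 0, 0, -1], [0, 0, 5.8, 0, 0, 0, -1]]
  ]
}}

```text
time: 18.0
tcp_pos: [547.5, -179.9, 123.5]
ee_rot: [-0.129, 0.992, -0.0, 0.001]
ft_force: [0.8, 0.2, -0.6]
finger_gap: 0.175
gripper_force: 25.0
```

```bash
python3 s.py 546.3 -181.2 114; python3 - <<'E'
from h import *
a=np.mean([env.snapshot("side") for _ in range(4)],0)[:,:,::-1][170:230,280:350]
b=np.mean([env.snapshot("top") for _ in range(4)],0)[:,:,::-1][190:250,420:490]
cv2.imwrite("pics/ins.png",np.hstack([cv2.resize(x.astype(np.uint8),None,fx=5.5,fy=5.5,interpolation=cv2.INTER_CUBIC) for x in(a,b)]))
E
```

```text
t 18.0 q [ 0.47  0.5  -0.25  1.84  0.16  0.82  1.96] tcp [ 547.5 -179.9  123.5] F [ 0.8  0.2 -0.6] M [0.08 0.04 0.  ] gap 16.1 grip 24.99863773584366
yaw of closing axis 104.8 zax [ 0.002 -0.001 -1.   ]
tool-frame delta cm [ 0.15 -0.1   0.95]
```

View pics/ins.png

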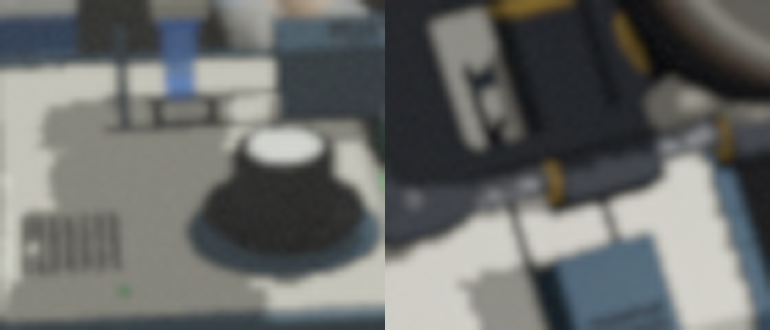

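The side view shows the block's foot at (179,97), just above the well frame and about 1–2 mm too far back. I'm correcting that and descending gently.

Request:
{"op": "carry_out", "data": {
  "steps": [
    [[0.2, -0.1, 0, 0, 0, 0, -1], [0.2, -0.1, 0.2, 0, 0, 0, -1], [0.2, -0.1, 0.4, 0, 0, 0, -1], [0.2, -0.1, 0.6, 0, 0, 0, -1], [0.2, -0.1, 0.8, 0, 0, 0, -1], [0.2, -0.1, 0.95, 0, 0, 0, -1], [0.2, -0.1, 0.95, 0, 0, 0, -1]]
  ]
}}

```text
time: 19.1
tcp_pos: [544.8, -181.2, 112.6]
ee_rot: [-0.129, 0.992, 0.0, -0.0]
ft_force: [0.2, 1.3, -0.1]
finger_gap: 0.168
gripper_force: 25.0
```

```bash
python3 s.py 546.3 -181.2 104
```

```text
t 19.1 q [ 0.47  0.51 -0.25  1.85  0.17  0.8   1.96] tcp [ 544.8 -181.2  112.6] F [ 0.2  1.3 -0.1] M [ 0.01  0.03 -0.04] gap 15.4 grip 24.998652935028076
yaw of closing axis 104.8 zax [-0.001  0.    -1.   ]
tool-frame delta cm [-0.14 -0.04  0.86]
```

Request:
{"op": "carry_out", "data": {
  "steps": [
    [[0, 0, 0.15, 0, 0, 0, -1], [0, 0, 0.3, 0, 0, 0, -1], [0, 0, 0.45, 0, 0, 0, -1], [0, 0, 0.6, 0, 0, 0, -1], [0, 0, 0.6, 0, 0, 0, -1]]
  ]
}}

```text
time: 19.6
tcp_pos: [544.9, -181.3, 106.7]
ee_rot: [-0.129, 0.992, 0.0, -0.0]
ft_force: [0.2, -0.8, -1.3]
finger_gap: 0.173
gripper_force: 25.0
```

```bash
python3 s.py
```

```text
t 19.6 q [ 0.47  0.52 -0.25  1.85  0.17  0.79  1.96] tcp [ 544.9 -181.3  106.7] F [ 0.2 -0.8 -1.3] M [ 0.05  0.02 -0.  ] gap 15.9 grip 24.998535811901093
yaw of closing axis 104.8 zax [-0.  0. -1.]
```

Request:
{"op": "carry_out", "data": {
  "steps": [
    [[0, 0, 0.15, 0, 0, 0, -1], [0, 0, 0.3, 0, 0, 0, -1], [0, 0, 0.45, 0, 0, 0, -1], [0, 0, 0.6, 0, 0, 0, -1], [0, 0, 0.75, 0, 0, 0, -1], [0, 0, 0.9, 0, 0, 0, -1], [0, 0, 1.0, 0, 0, 0, -1], [0, 0, 1.0, 0, 0, 0, -1]]
  ]
}}

```text
time: 20.4
tcp_pos: [545.0, -181.3, 96.8]
ee_rot: [-0.129, 0.992, 0.0, -0.0]
ft_force: [-0.1, 0.5, -0.4]
finger_gap: 0.171
gripper_force: 25.0
```

```bash
python3 s.py
```

```text
t 20.4 q [ 0.47  0.53 -0.24  1.86  0.18  0.77  1.96] tcp [ 545.  -181.3   96.8] F [-0.1  0.5 -0.4] M [ 0.03  0.   -0.02] gap 15.7 grip 24.99860644340515
yaw of closing axis 104.8 zax [-0.  0. -1.]
```

Request:
{"op": "carry_out", "data": {
  "steps": [
    [[0, 0, 0.15, 0, 0, 0, -1], [0, 0, 0.3, 0, 0, 0, -1], [0, 0, 0.45, 0, 0, 0, -1], [0, 0, 0.6, 0, 0, 0, -1], [0, 0, 0.75, 0, 0, 0, -1], [0, 0, 0.9, 0, 0, 0, -1], [0, 0, 0.9, 0, 0, 0, -1]]
  ]
}}

```text
time: 21.1
tcp_pos: [545.0, -181.3, 87.7]
ee_rot: [-0.129, 0.992, 0.0, -0.0]
ft_force: [-0.3, -0.2, -0.1]
finger_gap: 0.172
gripper_force: 25.0
```

```bash
python3 s.py
```

```text
t 21.1 q [ 0.46  0.55 -0.24  1.86  0.18  0.75  1.95] tcp [ 545.  -181.3   87.7] F [-0.3 -0.2 -0.1] M [ 0.02  0.01 -0.04] gap 15.8 grip 24.998483061790466
yaw of closing axis 104.8 zax [-0.  0. -1.]
```

```bash
python3 - <<'E'
from h import *
im=np.mean([env.snapshot("side") for _ in range(3)],0)
c=im[165:215,290:340]
m=(c[...,2]-c[...,0]>60)
ys,xs=np.nonzero(m);print(len(ys), sorted(set(zip(xs+290,ys+165)))[:60])
for z in(62,65,71,89): print(z,p("side",[545,-181.3,z]).round(1))
v=cv2.imread("pics/ins.png")[:,:385];d=v[...,0].astype(int)-v[...,2]
print([(y/5.5+170,(np.nonzero(d[y]>60)[0][[0,-1]]/5.5+280).round(1)) for y in range(0,120,8) if (d[y,130:230]>60).any()])
print(c[18:27,16:34].mean(2).astype(int)); print((c[...,2]-c[...,0])[18:27,16:34].astype(int))
E
```

```text
0 []
62 [313.3 189.9]
65 [313.2 188.7]
71 [313.2 186.2]
89 [313.  178.5]
[(184.54545454545453, array([310.7, 314.4])), (186.0, array([311.1, 314.4]))]
[[159 163 160 140 131 130 129 131 130 130 130 130 133 143 153 155 156 159]
 [138 142 144 132 128 127 128 129 129 128 128 127 129 133 134 133 135 141]
 [132 133 130 126 121 122 121 120 121 120 119 120 119 123 127 126 125 133]
 [125 123 120 117 114 112 112 112 113 111 111 112 112 112 113 110 108 115]
 [102  97  96 100 106 108 108 106 107 107 107 107 107 105 106 106 112 126]
 [112  93  80  91 106 105 101 101 100 100  97  95  93 105 119 123 127 142]
 [121 100  80  92 105 101  96  97  95  95  93  86  78  99 125 131 136 157]
 [125 107  80  91 107 102  98 100 102 101 101  92  76  94 121 132 143 167]
 [125 105  78  83  99  99  92  95  95  93  89  79  68  84 110 126 146 168]]
[[-10 -10 -11 -12 -13 -12 -12 -12 -12 -12 -12 -12 -12 -11 -11 -11 -10 -10]
 [ -9 -10 -11 -12 -11 -12 -11 -11 -12 -12 -13 -11 -12 -11 -10  -9 -10  -9]
 [ -9  -9 -10 -10 -12 -11 -12 -13 -11 -12 -13 -12 -11 -10  -9  -8  -9  -9]
 [ -8  -8  -9 -10 -10 -10 -10 -11 -10 -10 -11 -10 -11  -9  -8  -7  -8  -7]
 [ -7  -8  -7  -9  -8  -6  -6  -5  -4  -3  -3  -5  -7  -8  -6  -7  -8  -8]
 [ -9  -7  -5  -5   0  10  15  19  22  25  24  14  -1  -7  -7  -9 -10 -10]
 [ -8  -9  -3  -2  13  37  49  52  54  55  50  34   5  -6 -10 -10 -10 -10]
 [ -9  -7  -5   0   9  34  49  54  54  52  44  27   3  -6  -9  -8  -9 -10]
 [ -9  -8  -4  -2   6  23  35  36  36  37  29  14   0  -6  -6  -7  -9 -10]]
```

Request:
{"op": "carry_out", "data": {
  "steps": [
    [[0, 0, 0.1, 0, 0, 0, -1], [0, 0, 0.2, 0, 0, 0, -1], [0, 0, 0.3, 0, 0, 0, -1], [0, 0, 0.3, 0, 0, 0, -1]]
  ]
}}

```text
time: 21.65
tcp_pos: [545.0, -181.3, 84.8]
ee_rot: [-0.129, 0.992, 0.0, -0.0]
ft_force: [-0.4, -0.7, -0.7]
finger_gap: 0.172
gripper_force: 25.0
```

Request:
{"op": "carry_out", "data": {
  "steps": [
    [[0, 0, 0.05, 0, 0, 0, -1], [0, 0, 0.1, 0, 0, 0, -1], [0, 0, 0.1, 0, 0, 0, -1]]
  ]
}}

```text
time: 21.95
tcp_pos: [545.1, -181.3, 84.7]
ee_rot: [-0.129, 0.992, -0.0, 0.0]
ft_force: [-1.5, 0.4, 6.4]
finger_gap: 0.174
gripper_force: 25.0
```

Request:
{"op": "carry_out", "data": {
  "steps": [
    [[0, 0, 0.05, 0, 0, 0, -1], [0, 0, 0.08, 0, 0, 0, -1], [0, 0, 0.08, 0, 0, 0, -1], [0, 0, 0.08, 0, 0, 0, -1]]
  ]
}}

```text
time: 22.35
tcp_pos: [545.2, -181.4, 84.6]
ee_rot: [-0.129, 0.992, -0.0, 0.0]
ft_force: [-4.3, 0.1, 11.2]
finger_gap: 0.174
gripper_force: 25.0
```

Request:
{"op": "carry_out", "data": {
  "steps": [
    [[0, 0, -0.1, 0, 0, 0, -1], [0, 0, -0.1, 0, 0, 0, -0.3], [0, 0, -0.1, 0, 0, 0, -0.2], [0, 0, -0.1, 0, 0, 0, -0.2], [0, 0, -1, 0, 0, 0, -0.2], [0, 0, -5, 0, 0, 0, -0.2], [0, 0, -9, 0, 0, 0, -0.2], [0, 0, -9, 0, 0, 0, -1], [0, 0, -9, 0, 0, 0, -1], [0, 0, -9, 0, 0, 0, -1]]
  ]
}}

```text
time: 23.35
tcp_pos: [544.3, -181.2, 172.5]
ee_rot: [-0.129, 0.992, 0.0, -0.001]
ft_force: [0.4, -0.3, -0.2]
finger_gap: 0.193
gripper_force: 0.0
```

```bash
python3 s.py 462.8 -203.0 174; python3 - <<'E'
from h import *
im=np.mean([env.snapshot("side") for _ in range(4)],0)
c=im[165:215,290:340];m=(c[...,2]-c[...,0]>40)
ys,xs=np.nonzero(m[:,10:40]);print("seen",len(ys),xs.min()+300,xs.max()+300,ys.min()+165,ys.max()+165)
X=np.array([.967,.254,0]);Y=np.array([-.254,.967,0])
for dz in (0,4,10):
    q=np.array([p("side",np.array([545.5,-181.3,62+dz+h])+a*8*X+b*8*Y) for a in(-1,1) for b in(-1,1) for h in(0,24)])
    print(dz,q.min(0).round(1),q.max(0).round(1))
E
```

```text
t 23.35 q [ 0.49  0.43 -0.27  1.81  0.14  0.92  1.99] tcp [ 544.3 -181.2  172.5] F [ 0.4 -0.3 -0.2] M [ 0.07  0.03 -0.  ] gap 17.8 grip 0.0
yaw of closing axis 104.8 zax [-0.001  0.    -1.   ]
tool-frame delta cm [ 8.43 -0.03 -0.14]
seen 88 309 317 178 191
0 [308.9 178.2] [316.9 191.6]
4 [308.9 176.5] [316.9 189.9]
10 [308.8 173.9] [316.8 187.4]
```

Request:
{"op": "carry_out", "data": {
  "steps": [
    [[5, 0, 0, 0, 0, 0, -1], [10, 0, 0, 0, 0, 0, -1], [12.7, 0, 0, 0, 0, 0, -1], [12.7, 0, 0, 0, 0, 0, -1], [12.7, 0, 4, 0, 0, 0, -1], [12.7, 0, 7, 0, 0, 0, -1], [12.7, 0, 8.7, 0, 0, 0, -1], [12.7, 0, 8.7, 0, 0, 0, -1]]
  ]
}}

```text
time: 24.35
tcp_pos: [421.0, -212.3, 83.6]
ee_rot: [-0.129, 0.992, 0.002, -0.002]
ft_force: [0.5, 0.6, -0.4]
finger_gap: 0.004
gripper_force: 0.0
```

```bash
python3 s.py 514.6 -189.4 88
```

```text
t 24.35 q [ 0.61  0.41 -0.23  2.11  0.15  0.64  2.1 ] tcp [ 421.  -212.3   83.6] F [ 0.5  0.6 -0.4] M [0.07 0.03 0.01] gap 0.4 grip 0.0
yaw of closing axis 104.8 zax [-0.004  0.003 -1.   ]
tool-frame delta cm [-9.63 -0.18 -0.48]
```

Request:
{"op": "carry_out", "data": {
  "steps": [
    [[-2, 0, -0.1, 0, 0, 0, -1], [-3, 0, -0.1, 0, 0, 0, -1], [-3.6, 0, -0.1, 0, 0, 0, -1], [-4.3, 0, -0.1, 0, 0, 0, -1], [-5, 0, -0.1, 0, 0, 0, -1], [-5.7, 0, -0.1, 0, 0, 0, -1], [-6.4, 0, -0.1, 0, 0, 0, -1], [-7.1, 0, -0.1, 0, 0, 0, -1], [-7.8, 0, -0.1, 0, 0, 0, -1], [-8.5, 0, -0.1, 0, 0, 0, -1], [-9, 0, -0.1, 0, 0, 0, -1], [-9, 0, -0.1, 0, 0, 0, -1]]
  ]
}}

```text
time: 25.55
tcp_pos: [510.4, -190.2, 87.1]
ee_rot: [-0.129, 0.992, 0.0, 0.001]
ft_force: [-0.6, 0.7, 1.1]
finger_gap: 0.006
gripper_force: 0.0
```

```bash
python3 s.py 514.6 -189.4 88
```

```text
t 25.55 q [ 0.49  0.5  -0.23  1.94  0.17  0.72  1.99] tcp [ 510.4 -190.2   87.1] F [-0.6  0.7  1.1] M [ 0.04  0.03 -0.01] gap 0.6 grip 0.0
yaw of closing axis 104.8 zax [ 0.001  0.    -1.   ]
tool-frame delta cm [-0.43 -0.03 -0.09]
```

Request:
{"op": "carry_out", "data": {
  "steps": [
    [[-0.2, 0, 0, 0, 0, 0, -1], [-0.4, 0, 0, 0, 0, 0, -1], [-0.5, 0, 0, 0, 0, 0, -1], [-0.5, 0, 0, 0, 0, 0, -1]]
  ]
}}

```text
time: 25.95
tcp_pos: [513.9, -189.2, 87.0]
ee_rot: [-0.129, 0.992, 0.0, -0.0]
ft_force: [-1.7, 0.7, 0.2]
finger_gap: 0.0
gripper_force: 0.5
```

Request:
{"op": "carry_out", "data": {
  "steps": [
    [[-0.1, 0, 0, 0, 0, 0, -1], [-0.2, 0, 0, 0, 0, 0, -1], [-0.3, 0, 0, 0, 0, 0, -1], [-0.3, 0, 0, 0, 0, 0, -1]]
  ]
}}

```text
time: 26.35
tcp_pos: [514.3, -189.2, 86.8]
ee_rot: [-0.128, 0.992, 0.0, -0.003]
ft_force: [-7.2, -0.7, 6.3]
finger_gap: 0.003
gripper_force: 4.0
```

Request:
{"op": "carry_out", "data": {
  "steps": [
    [[-0.1, 0, 0, 0, 0, 0, -1], [-0.2, 0, 0, 0, 0, 0, -1], [-0.2, 0, 0, 0, 0, 0, -1]]
  ]
}}

```text
time: 26.65
tcp_pos: [514.4, -189.3, 86.7]
ee_rot: [-0.128, 0.992, 0.0, -0.004]
ft_force: [-12.4, -1.4, 9.5]
finger_gap: 0.004
gripper_force: 6.3
```

Request:
{"op": "carry_out", "data": {
  "steps": [
    [[1, 0, 0, 0, 0, 0, -1], [4, 0, 0, 0, 0, 0, -1], [4, 0, -5, 0, 0, 0, -1], [4, 0, -10, 0, 0, 0, -1], [4, 0, -14, 0, 0, 0, -1], [4, 20, -14, 0, 0, 0, -1], [4, 20, -14, 0, 0, 0, -1], [4, 30, -14, 0, 0, 0, -1], [4, 30, -14, 0, 0, 0, -1], [4, 30, -14, 0, 0, 0, -1], [4, 30, -14, 0, 0, 0, -1], [4, 30, -14, 0, 0, 0, -1]]
  ]
}}

```text
time: 27.85
tcp_pos: [402.5, 98.3, 228.0]
ee_rot: [-0.134, 0.991, 0.001, 0.002]
ft_force: [1.1, -0.8, -0.2]
finger_gap: 0.003
gripper_force: 0.0
```

```bash
python3 - <<'E'
from h import *
S=[env.snapshot("top") for _ in range(10)]
im=np.mean(S,0);t=im[:,:,::-1][268:294,384:414];np.save("w6.npy",t)
a={i:np.load(f"w{i}.npy").mean(2).astype(np.float32) for i in (0,2,5,6)}
yy,xx=np.mgrid[:26,:30]
for i in(0,5,6):
    d=np.clip(a[2]-a[i]-6,0,None)*(yy>9)*(xx>9)*(xx<24); print(i,(d*xx).sum()/d.sum(),(d*yy).sum()/d.sum(),d.sum())
# hood: slate blue pixels in region
c=im[190:260,425:485];m=(c[...,2]-c[...,0]>25).astype(np.uint8)
n,l,st,ce=cv2.connectedComponentsWithStats(m);print(st[1:],(ce[1:]+[425,190]).round(1))
X=np.array([.967,.254,0]);print("expected shut hood top centre",p("top",[545.2,-181.3,94]),"4mm short",p("top",np.array([545.2,-181.3,94])-4*X))
s=np.mean([env.snapshot("side") for _ in range(4)],0)
k=s[185:210,320:345]  # knob top (white)
m=(k.min(2)>170);ys,xs=np.nonzero(m);print("knob side now",xs.mean()+320,ys.mean()+185)
k=cv2.imread("pics/side0.png")[185:210,320:345];m=(k.min(2)>170);ys,xs=np.nonzero(m);print("start",xs.mean()+320,ys.mean()+185)
E
python3 s.py
```

```text
0 14.4693556755486 11.765769037778007 579.4833
5 13.729690593832585 11.477317993536921 512.8666
6 13.703854069874085 11.569462673320839 646.8667
[[ 45   0  15  45 141]
 [ 15   8  24  30 463]
 [ 36  69   3   1   3]
 [ 41  69   1   1   1]] [[477.5 210.1]
 [451.3 212.2]
 [462.  259. ]
 [466.  259. ]]
expected shut hood top centre [453.85479103 212.47802311] 4mm short [454.59141946 214.75669138]
knob side now 334.2916666666667 192.4375
start 328.4727272727273 193.63636363636363
t 28.55 q [ 0.21  0.09 -0.52  2.12  0.05  0.94  1.49] tcp [403.7  91.4 227.1] F [-0.8  0.6 -0.5] M [0.08 0.06 0.06] gap 0.7 grip 0.0
yaw of closing axis 104.8 zax [-0.  0. -1.]
```

```bash
python3 - <<'E'
from h import *
s=np.mean([env.snapshot("side") for _ in range(6)],0).astype(np.float32).mean(2)
o=cv2.imread("pics/side0.png").astype(np.float32).mean(2)
up=lambda a:cv2.resize(a,None,fx=8,fy=8,interpolation=cv2.INTER_CUBIC)
for nm,(y0,y1,x0,x1) in {"knob top":(191,202,322,342),"body ref":(205,225,270,315)}.items():
    T=up(o[y0:y1,x0:x1]);I=up(s[y0-4:y1+4,x0-4:x1+4])
    r=cv2.matchTemplate(I,T,cv2.TM_CCOEFF_NORMED);_,v,_,l=cv2.minMaxLoc(r);print(nm,v,(np.array(l)-32)/8)
E
```

```text
knob top 0.8440735936164856 [0. 0.]
body ref 0.9997099041938782 [0. 0.]
```

```bash
python3 -c "
from rig import env
print(env.sign_off())"
```

```text
the job is handed in; nothing more can be done
None
```

I handed the job in at about 29 s of the 70 s allowed; no verdict came back. By my checks, the dial is latched with the knob fully up, the blue block is home and the hood is shut. The least certain part is the 5: at this resolution I identified it by template match plus a 90° turn from the 3, not by a clear reading.

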